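# Release the case from the pusher tray and trap it

### The arm

A 6-joint arm with a two-finger parallel gripper is mounted at the origin on the work surface. World frame = base frame: x ahead of the robot, y to its left, z up, the work surface at z = 0. Lengths are in m, angles in rad, forces in N, time in s.
With the tool pointing down it reaches from about 0.3 to 0.825 m from the base axis. Payload 5.4 kg.
Tool frame: the origin (TCP) lies between the finger pads; the fingertips stand 22 mm ahead of it and the grasp point (between the pads) lies 3 mm ahead of it; z points along the fingers, y is the line along which they close (so a half turn about z gives the same grasp; the last joint's range is limited). The gripper opens to 92 mm and grips with 3 to 60 N. Pads are 20 mm wide; open, the fingers measure 128 mm over their backs; the gripper's body (75 mm by 189 mm) begins 69 mm behind the grasp point.
Start: joints at [-1.406, 0.158, 1.597, -0, 1.386, -0.21], TCP at [0.21, -0.535, 0.237] pointing down, gripper open.
Joint ranges: [-2.91, 2.91], [-0.94, 2.29], [0.18, 2.7], [-1.29, 4.43], [0.17, 2.64], [-3, 3]. Speed limits (rad/s): [2.57, 2.57, 3.14, 3.14, 3.14, 3.14].

### API

Orientations are given as a unit quaternion [x, y, z, w].
In Python, from plant import r gives the robot as it stands.
- The arm moves only by the tool carry_out, never from a script. Its argument "commands" is a list of rows, each a list of 3 entries, a list of its own where there are three numbers: the opening, from 0 (shut) to 1 (fully open), then the shift along the tool's x, y, z in cm, then the turn, a rotation vector about the tool's x, y, z in degrees. In form: [[fingers, [x, y, z], [ax, ay, az]], ...]. A call has 1 to 20 rows; each row shifts and turns the commanded pose from where the row before left it, along the tool's axes as they then stand; what a row does not reach is not made up. A row lasts 1/10 s, in which the tool goes at most 50 mm and 8.59 degrees, less where a joint would pass 70% of its speed; a pose out of reach is approached as far as the arm can. A call is refused whole if a number of a shift passes 5 or a number of a turn 8.59, either way. A call with a gripper value outside its range is refused whole. The fingers move at their own pace and stop on an object; "grip_force" is the grip in N (left out, the last holds). Time passes only in rows, so rows that do not move let the fingers close. It gives the time, the measured TCP pose, the force, the opening and the grip force at its end, in the units of the state.
- r.observe(): the state, without advancing time (a new reading comes with each control period).
- r.get_image(name): name is "side" or "top" or "wrist"; returns a dict with "frame" (420x560x3 uint8, blue, green, red), "mtx" (3x3 intrinsics, pixels), "eye" and "orientation" of the camera in the world. Camera axes: x right, y up, looking along -z (the intrinsics and any distortion apply to the point x, -y, -z); pixel columns grow to the right and rows downward; lengths in m; the calibration is good to about 2 mm. A picture is of the moment at which its call begins. There is no depth.
- r.finish_job(): hands the job in; it is judged then, once.
The state is a dict: "t": time; "qpos": joint angles; "dq": joint speeds; "joint_efforts": joint torques, N m; "tcp_pos": TCP position; "orientation": TCP orientation; "ft_force": force on the tool from outside, world axes, zero at the start; "moment": the same for the moment, N m; "gripper_width": opening from 0.0 (shut) to 1.0 (fully open); "grasp_force": force on a finger pad.
Only numpy, scipy, OpenCV 4.12 (cv2) and the standard library are available. Lean on these libraries where they do the work, as an engineer would, in place of code of your own. Each camera call takes 0.05 s, during which the arm holds its last target. There are 200 camera calls.

### The job

Press the blue release paddle of the tray that holds the orange case with one finger, then with the other finger trap the case on the open front part of the tray as it slides out, before it passes the red lip. Finish holding it like that: paddle still pressed down and the case at rest against the finger, not lifted. Leave the other tray and everything else alone.

Things in the scene. Friction and masses are not known exactly. Their poses are not given: they have to be found in the camera images.
- tray: the grey shelf pusher tray that holds the orange case, fixed. Origin on the counter under the gate line (rear face of the steel gate bar), on the track's centre line; z up; x from lip to rear (the spring drives the case along -x); +y is the paddle's side. Track floor 22 mm above the counter, x = -90 (lip) to +130 mm; nothing on the tray stands over 65 mm above the counter
- tray_gate (a point): point on the track floor, centre line, at the gate line (tray x = 0). In front of it (-x) the track is open, with 5 mm high side guides, 54 mm apart inside; behind it the bay has clear walls 24 mm above the floor
- tray_release (a joint): blue paddle and steel gate bar, one piece: m pressed down, 0 = up, 0.010 = bottom stop. Spring 3.5 N at first, 6 N at the bottom, plus up to 4 N of rubbing while the case leans on the gate. The gate stands 7 mm above the track floor when up; from about 0.007 down it frees the case, which passes over it. Let go, it springs back up
- tray_paddle (a point): centre of the paddle's level top, 50 (tray x) x 36 mm (y); 42 mm above the counter when up, 32 mm when down. At tray x = -45, y = +65 mm, beside the open track: with one fingertip on it, another 65 mm to its side (towards tray -y) stands over the track's centre line, 20 mm above the track floor before the press and 10 mm after, in the way of the 32 mm tall case
- tray_lip (a point): middle of the red lip edge, at the end of the track floor, on its top (tray x = -90 mm)
- case: orange case, a box 70 (x) x 48 (y) x 32 mm tall, about 0.18 kg, loose, on the track floor, leaning on the gate; origin under its centre, axes as the tray's. Once freed, a damped spring pusher drives it along tray -x at about 30 mm/s with about 4 N; it reaches the lip some 3 s later and goes over it unless stopped
- case_front (a point): middle of the case's front (lip-side) face, 16 mm above its underside; at tray x about 0 at the start, -90 mm at the lip
- spare_tray: a second, like tray, which holds the green case; leave it alone. Frame and sizes as for the first tray
- spare_tray_release (a joint): the second tray's blue release paddle, m pressed down; must stay up
- spare_case: the green case in the second tray, same size; leave it alone
- trowel: bystander: steel trowel 240 x 100 mm with a blue handle, 62 mm tall, lying flat; origin under its centre, x along it
- wood_float: bystander: wooden float 240 x 100 mm with a brown handle, 62 mm tall; origin under its centre, x along it
- roll_yellow: bystander: yellow roll (ring) 60 mm across, 24 mm tall; origin under its centre
- roll_green: bystander: green roll (ring) 60 mm across, 24 mm tall; origin under its centre
- scraper: bystander: scraper with a blue handle lying flat, about 200 mm long, x along it
- jar: bystander: white jar with a red cap, 60 mm across, 75 mm tall; origin under its centre
There are look-alikes about, which are no part of the job. Of the things like the case, leave any that is pink or purple; of the rest the larger one is meant.

How it is judged:
On the way, in this order (a step that is already met when the one before it is completed fails the run):
1. the tray's release paddle is pressed down and the gate opens (value of joint tray_release above 0.0065 m).
2. the case has slid out past the gate and a finger stops it (x of case_front in the frame of tray between -0.088 and -0.015 m and contact force between the fingers and case above 0.4 N and linear speed of case below 0.01 m/s), for 0.2 s.
At the end, for the whole second after the job is handed in: The paddle is still down (at least 6.5 mm), a finger touches the case (more than 0.4 N), and the case is at rest, flat on the running floor (within 6 mm and 0.15 rad), its front 15 to 88 mm past the gate line, short of the lip (all of step 2 and value of joint tray_release above 0.0065 m and z of case in the frame of tray between 0.018 and 0.028 m and angle between case's own z axis and vertical below 0.15 rad); the arm keeps its last pose, push and grip.
It fails at once if the case slides over the red lip (x of case_front in the frame of tray below -0.092 m).
It fails at once if the case is lifted or carried (z of case in the frame of tray above 0.034 m or angle between case's own z axis and vertical above 0.4 rad).
It fails at once if the other tray is worked or its case disturbed (value of joint spare_tray_release above 0.004 m or distance of spare_case from where it was at the start of the episode above 0.01 m).
It fails at once if a bystander is disturbed (distance of any of trowel, wood_float, roll_yellow, roll_green, scraper, jar from where it was at the start of the episode above 0.02 m).
It also fails if it takes over 32 s, if anything falls off the work surface, if the arm or the gripper's body presses on something with over 40 N, if the wrist force passes 120 N, or if a joint passes its speed limit or range.

## Working session

There is one attempt and no reset: what is moved stays moved. The work goes in short steps, Python scripts to look and compute and a tool call to move; the robot and the scene stay as the last step left them, time stands still between calls to the robot, and variables do not carry over. Pictures are saved under pics/ and viewed, at most 10 in all, crops included, and the job is handed in when it is done.

Besides the shell and the picture viewer there is one more tool, called after "Call:" by a JSON object that holds its "api" and its "payload", one argument or row to a line. carry_out: Moves the arm, as the interface text tells. Its arguments: {"type":"object","properties":{"commands":{"type":"array"},"grip_force":{"type":"number"}},"required":["commands"]}

```bash
mkdir -p pics; ls; python3 - <<'E'
from plant import r
import cv2,pickle
d={}
for n in("top","side","wrist"):
    g=r.get_image(n); d[n]=g; cv2.imwrite(f"pics/{n}0.png",g["frame"]); print(n,g["mtx"],g["eye"],g["orientation"],[k for k in g])
pickle.dump(d,open("d.pkl","wb"))
print(r.observe())
E
```

```text
pics
top [[495.67213757   0.         276.8396313 ]
 [  0.         495.67213757 213.98172245]
 [  0.           0.           1.        ]] [0.39206404 0.01257328 1.35499528] [ 0.04682718 -0.0551513  -0.69461716  0.71573218] ['frame', 'mtx', 'eye', 'orientation']
side [[398.35214198   0.         280.85736901]
 [  0.         398.35214198 209.6396331 ]
 [  0.           0.           1.        ]] [0.41385284 0.92938678 0.62464861] [-0.03452925  0.48611479  0.87069871 -0.06621101] ['frame', 'mtx', 'eye', 'orientation']
wrist [[332.64453995   0.         279.56250519]
 [  0.         332.64453995 207.05280709]
 [  0.           0.           1.        ]] [ 0.27453259 -0.50993766  0.38445227] [-0.10231524  0.07100688 -0.55831777  0.82022612] ['frame', 'mtx', 'eye', 'orientation']
{'t': 0.15, 'qpos': array([-1.40611890e+00,  1.58884824e-01,  1.59788723e+00, -9.57477360e-06,
        1.38618032e+00, -2.10110351e-01]), 'dq': array([-1.25579591e-03, -1.42131800e-03, -4.49050057e-03, -5.95231365e-04,
       -3.47214522e-05,  5.71292614e-04]), 'joint_efforts': array([ 3.27964008e-04, -3.85918772e+01, -3.22435284e+01,  7.02646910e-02,
        3.51368613e-02, -8.18698368e-05]), 'tcp_pos': array([ 0.21039407, -0.53466924,  0.23588392]), 'orientation': array([ 9.82492696e-01,  1.86299866e-01,  1.07384954e-05, -6.79792762e-04]), 'ft_force': array([ 0.468708  ,  0.42229308, -0.75495374]), 'moment': array([-0.03042485, -0.01631771, -0.00074979]), 'grasp_force': 0.0, 'gripper_width': 0.9960869770385172}
```

View pics/top0.png

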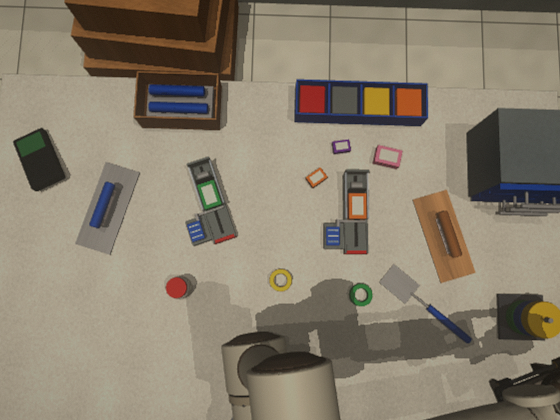

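View pics/side0.png

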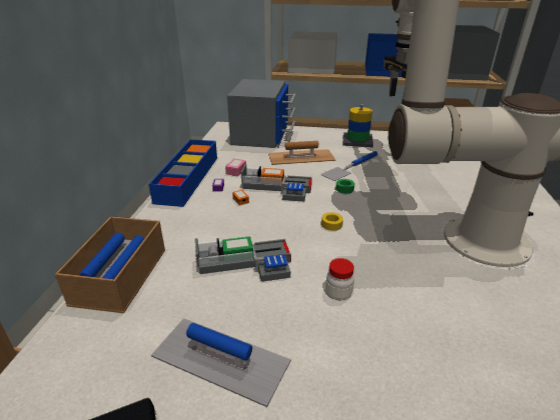

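The top view shows the orange-case tray at about (355,210), with its red lip at (354,252) and its paddle at (332,236). The small orange box at (316,177) is a decoy, and the spare tray sits at (210,200). The side view agrees, with the orange tray at (275,180). Next I measure by colour masks.

```bash
cat > h.py <<'E'
import numpy as np,cv2
from scipy.spatial.transform import Rotation as R
def cast(g,px,z):
    px=np.atleast_2d(px).astype(float);K=g["mtx"]
    d=np.c_[(px[:,0]-K[0,2])/K[0,0],-(px[:,1]-K[1,2])/K[1,1],-np.ones(len(px))]
    d=R.from_quat(g["orientation"]).apply(d);e=np.array(g["eye"])
    return e+d*((z-e[2])/d[:,2])[:,None]
def proj(g,P):
    p=R.from_quat(g["orientation"]).inv().apply(np.atleast_2d(P)-g["eye"]);K=g["mtx"]
    return np.c_[K[0,0]*p[:,0]/-p[:,2]+K[0,2],K[1,1]*-p[:,1]/-p[:,2]+K[1,2]]
HSV={"blue":((100,90,40),(130,255,255)),"orange":((6,150,120),(18,255,255)),"red":((172,120,80),(180,255,255)),"red2":((0,150,80),(4,255,255))}
def blobs(g,col,roi,amin=15):
    h=cv2.cvtColor(g["frame"],cv2.COLOR_BGR2HSV);m=cv2.inRange(h,*HSV[col])
    if col=="red": m|=cv2.inRange(h,*HSV["red2"])
    k=np.zeros_like(m);x0,y0,x1,y1=roi;k[y0:y1,x0:x1]=m[y0:y1,x0:x1]
    k=cv2.morphologyEx(k,cv2.MORPH_CLOSE,np.ones((7,7)))
    return [cv2.minAreaRect(c) for c in sorted(cv2.findContours(k,0,2)[0],key=cv2.contourArea)[::-1] if cv2.contourArea(c)>=amin]
E
python3 - <<'E'
import pickle,numpy as np
from h import *
d=pickle.load(open("d.pkl","rb"));np.set_printoptions(precision=4,suppress=True)
for n,roi in(("top",(318,160,375,262)),("side",(240,160,320,205))):
    g=d[n]
    for c,z in(("blue",.042),("orange",.054),("red",.022)):
        for b in blobs(g,c,roi,6): print(n,c,b,cast(g,b[0],z)[0],[np.linalg.norm(v) for v in np.diff(cast(g,cv2.boxPoints(b),z)[:3],axis=0)],cast(g,cv2.boxPoints(b),z)[:,:2].tolist() if n=="top" else"")
g=d["top"];cv2.imwrite("pics/c0.png",cv2.resize(g["frame"][155:265,300:400],None,fx=5,fy=5,interpolation=cv2.INTER_CUBIC))
E
```

```text
top blue ((332.5, 235.5), (17.0, 13.0), 90.0) [ 0.5298 -0.1501  0.042 ] [np.float64(0.03478064959094144), np.float64(0.0454993230839673)] [[0.5520858027527126, -0.13239535587516457], [0.5531493407239744, -0.16715974099775144], [0.5076527157026485, -0.16765523344784708], [0.5066110642977765, -0.13306248264064482]]
top orange ((357.5, 205.5), (25.0, 17.0), 90.0) [ 0.6109 -0.2143  0.054 ] [np.float64(0.04558481197444579), np.float64(0.06753963298553338)] [[0.6440416149875943, -0.19130095898368568], [0.645479967624959, -0.23686307289904482], [0.5779406456767969, -0.23706804753910443], [0.576545384275733, -0.1918397228787684]]
top orange ((322.0, 175.5), (15.0, 8.0), 90.0) [ 0.6896 -0.1183  0.054 ] [np.float64(0.02156757977812844), np.float64(0.041190239788007905)] [[0.7098420198653024, -0.10716809382480524], [0.7105382794727182, -0.12872443210488], [0.6693524713866256, -0.12932863909684306], [0.6686687315975641, -0.10786784143896075]]
top red ((356.0, 252.0), (2.0, 20.0), 90.0) [ 0.4892 -0.2165  0.022 ] [np.float64(0.05401601257691343), np.float64(0.005387506592998348)] [[0.4910915031497
[... 294 characters left out ...]
07)] 
side orange ((272.0389404296875, 171.87742614746094), (22.019535064697266, 7.1111249923706055), 3.5763344764709473) [ 0.6118 -0.2106  0.054 ] [np.float64(0.05183025163006136), np.float64(0.07289044397778056)] 
side orange ((244.0, 195.0), (10.0, 8.0), 90.0) [ 0.6668 -0.0491  0.054 ] [np.float64(0.023687541082537893), np.float64(0.05886630808695824)] 
side red ((241.2000274658203, 165.60000610351562), (1.7888542413711548, 8.9442720413208), 26.56505012512207) [ 0.738  -0.3064  0.022 ] [np.float64(0.06601176981732373), np.float64(0.009187722747151537)] 
side red ((310.0, 183.0), (8.0, 2.0), 90.0) [ 0.4881 -0.214   0.022 ] [np.float64(0.006593429117877302), np.float64(0.05543735932583887)]
```

View pics/c0.png

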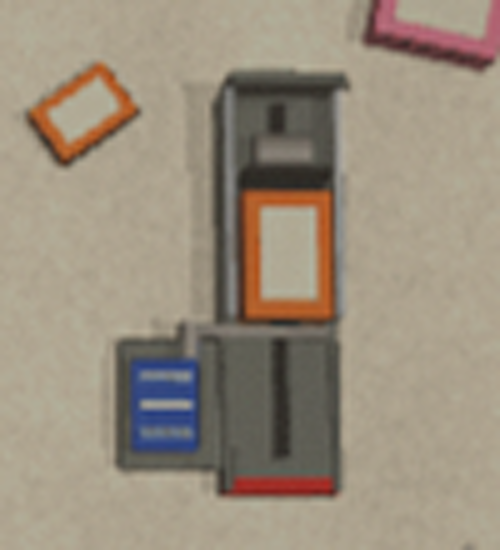

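The crop shows the tray almost square to the world axes. The gate line is at about y=322 (just below the case), the lip is at the bottom and the paddle is on the left (+y). That puts the gate near (0.577,-0.215) and the paddle near (0.530,-0.150). I move above it, square up and check from near.

Call:
{"api": "carry_out", "payload": {
  "commands": [
    [0.51,[0,0,0],[0,0,7.2]],
    [0.51,[0,0,0],[0,0,7.2]],
    [0.51,[0,0,0],[0,0,7.1]],
    [0.51,[1.6,-1.7,0],[0,0,0]],
    [0.51,[3.2,-3.5,0],[0,0,0]],
    [0.51,[3.2,-3.5,0],[0,0,0]],
    [0.51,[3.2,-3.5,0],[0,0,0]],
    [0.51,[3.2,-3.5,0],[0,0,0]],
    [0.51,[3.2,-3.5,0],[0,0,0]],
    [0.51,[3.2,-3.5,0],[0,0,0]],
    [0.51,[3.2,-3.5,0],[0,0,0]],
    [0.51,[3.2,-3.5,0],[0,0,0]],
    [0.51,[3.2,-3.5,0],[0,0,0]],
    [0.51,[1.7,-1.8,0],[0,0,0]],
    [0.51,[0,0,2],[0,0,0]],
    [0.51,[0,0,2],[0,0,0]],
    [0.51,[0,0,0],[0,0,0]],
    [0.51,[0,0,0],[0,0,0]]
  ]
}}

```text
t: 1.95
tcp_pos: [0.5314, -0.1852, 0.1965]
orientation: [1.0, -0.0, -0.0, -0.0]
ft_force: [0.2, 0.9, 0.0]
gripper_width: 0.511
grasp_force: 0.0
```

```bash
python3 - <<'E'
from plant import r
import cv2,pickle,numpy as np
from h import *
np.set_printoptions(precision=4,suppress=True)
g=r.get_image("wrist");pickle.dump(g,open("w1.pkl","wb"));cv2.imwrite("pics/w1.png",g["frame"])
s=r.observe();print(s["t"],s["tcp_pos"],R.from_quat(s["orientation"]).as_matrix(),s["gripper_width"])
for c,z in(("blue",.042),("orange",.054),("red",.022)):
    for b in blobs(g,c,(0,0,560,420),60): print(c,b,cast(g,cv2.boxPoints(b),z)[:,:2].round(4).tolist(),cast(g,b[0],z)[0])
print(g["eye"],proj(g,[[.577,-.215,.022],[.53,-.15,.042]]))
E
```

```text
2.0 [ 0.5319 -0.1855  0.1974] [[ 1.     -0.0007  0.0008]
 [-0.0007 -1.     -0.0005]
 [ 0.0008  0.0005 -1.    ]] 0.5076043665205767
blue ((241.5, 193.0), (39.0, 62.0), 0.0) [[0.506, -0.1305], [0.5649, -0.1331], [0.5649, -0.1686], [0.506, -0.1677]] [ 0.5361 -0.15    0.042 ]
orange ((312.0, 107.0), (86.0, 58.0), 90.0) [[0.6459, -0.1883], [0.6459, -0.2354], [0.5767, -0.2386], [0.5767, -0.1884]] [ 0.6124 -0.2127  0.054 ]
orange ((186.78822326660156, 11.252944946289062), (45.446929931640625, 59.005088806152344), 49.398704528808594) [[0.6831, -0.0833], [0.7095, -0.1202], [0.6858, -0.1419], [0.6581, -0.1047]] [ 0.6844 -0.1126  0.054 ]
red ((309.0, 233.0), (6.0, 52.0), 90.0) [[0.4933, -0.1889], [0.4933, -0.242], [0.4869, -0.2423], [0.4869, -0.1889]] [ 0.4901 -0.2155  0.022 ]
[ 0.6004 -0.1857  0.3451] [[310.4293 146.9342]
 [241.6897 199.4346]]
```

View pics/w1.png

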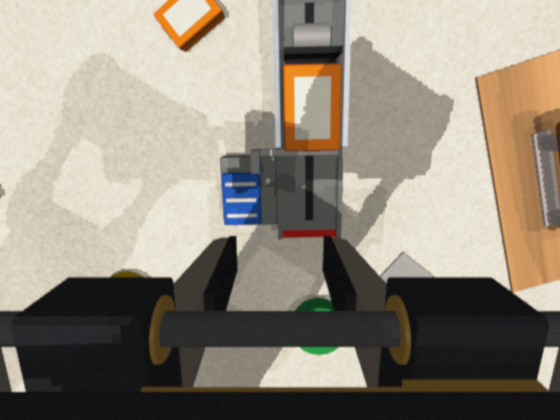

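The wrist view shows the paddle at (241,198), the lip at (309,233), the case front at row 149 and the fingers on either side as expected. The case front is at x=0.577, the paddle at about (0.532,-0.150) and the track centre line at y=-0.215. I shift 3 mm towards +y and descend to about 1 cm above the paddle.

Call:
{"api": "carry_out", "payload": {
  "commands": [
    [0.51,[0,-0.3,1.5],[0,0,0]],
    [0.51,[0,0,2.5],[0,0,0]],
    [0.51,[0,0,2.5],[0,0,0]],
    [0.51,[0,0,2.5],[0,0,0]],
    [0.51,[0,0,2.0],[0,0,0]],
    [0.51,[0,0,1.0],[0,0,0]],
    [0.51,[0,0,0.3],[0,0,0]],
    [0.51,[0,0,0],[0,0,0]],
    [0.51,[0,0,0],[0,0,0]]
  ]
}}

```text
t: 2.9
tcp_pos: [0.5325, -0.1827, 0.0749]
orientation: [1.0, -0.0, 0.001, 0.001]
ft_force: [-0.1, 0.5, 0.5]
gripper_width: 0.512
grasp_force: 0.0
```

```bash
python3 - <<'E'
from plant import r
import cv2
from h import *
g=r.get_image("wrist");s=r.observe();print(s["t"],s["tcp_pos"],s["gripper_width"],s["ft_force"])
h=r.get_image("side")
a=cv2.resize(h["frame"][140:215,220:340],(800,500),interpolation=cv2.INTER_CUBIC)
b=g["frame"][0:420:2,0:560:2]; b=cv2.resize(g["frame"],(800,600))
cv2.imwrite("pics/w2.png",b);cv2.imwrite("pics/s2.png",a)
for c,z in(("blue",.042),("orange",.054),("red",.022)):
    for q in blobs(g,c,(150,0,400,420),60): print(c,q,cast(g,cv2.boxPoints(q),z)[:,:2].round(4).tolist())
E
```

```text
2.95 [ 0.53251892 -0.18274247  0.07490942] 0.5079278473984872 [-0.66305048 -0.03305904 -1.05177144]
blue ((221.42869567871094, 237.8679962158203), (96.97957611083984, 64.32396697998047), 89.27477264404297) [[0.565, -0.1326], [0.5654, -0.1684], [0.5063, -0.168], [0.5057, -0.1294]]
orange ((341.0, 97.0), (150.0, 102.0), 90.0) [[0.6461, -0.188], [0.6461, -0.235], [0.5766, -0.2408], [0.5766, -0.1885]]
red ((308.3969421386719, 294.3775634765625), (10.27178955078125, 43.01156234741211), 88.56790161132812) [[0.493, -0.188], [0.4938, -0.2167], [0.4862, -0.2171], [0.4854, -0.1882]]
```

View pics/w2.png

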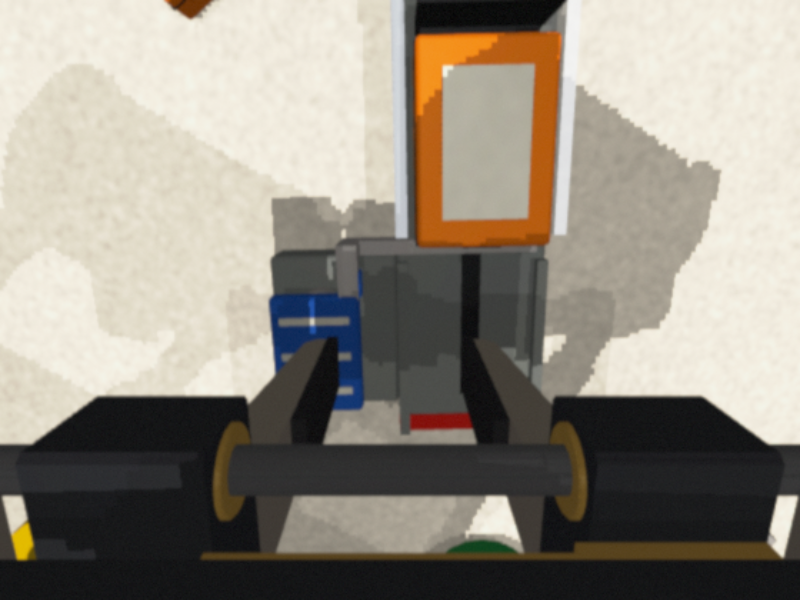

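View pics/s2.png

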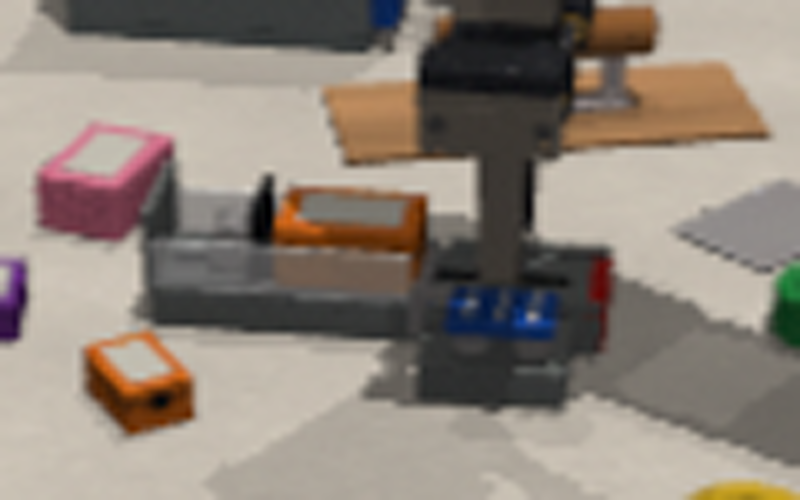

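In the close views the left finger hangs over the paddle (about (330,370) in the wrist view), the right one is over the track centre ahead of the case, and the side view confirms it. The tips are 11 mm above the paddle, so now I press to the bottom.

Call:
{"api": "carry_out", "payload": {
  "commands": [
    [0.51,[0,0,0.5],[0,0,0]],
    [0.51,[0,0,0.5],[0,0,0]],
    [0.51,[0,0,0.3],[0,0,0]],
    [0.51,[0,0,0.3],[0,0,0]],
    [0.51,[0,0,0.3],[0,0,0]],
    [0.51,[0,0,0.3],[0,0,0]],
    [0.51,[0,0,0],[0,0,0]],
    [0.51,[0,0,0],[0,0,0]]
  ]
}}

```text
t: 3.8
tcp_pos: [0.5322, -0.1824, 0.054]
orientation: [1.0, 0.0, 0.0, -0.0]
ft_force: [-5.7, 2.7, 18.4]
gripper_width: 0.512
grasp_force: 9.3
```

Call:
{"api": "carry_out", "payload": {
  "commands": [
    [0.51,[0,0,0],[0,0,0]],
    [0.51,[0,0,0],[0,0,0]],
    [0.51,[0,0,0],[0,0,0]],
    [0.51,[0,0,0],[0,0,0]],
    [0.51,[0,0,0],[0,0,0]],
    [0.51,[0,0,0],[0,0,0]],
    [0.51,[0,0,0],[0,0,0]],
    [0.51,[0,0,0],[0,0,0]],
    [0.51,[0,0,0],[0,0,0]],
    [0.51,[0,0,0],[0,0,0]],
    [0.51,[0,0,0],[0,0,0]],
    [0.51,[0,0,0],[0,0,0]]
  ]
}}

```text
t: 5.0
tcp_pos: [0.5322, -0.1824, 0.054]
orientation: [1.0, -0.0, 0.0, -0.0]
ft_force: [-6.3, 2.3, 19.6]
gripper_width: 0.506
grasp_force: 10.1
```

```bash
python3 - <<'E'
from plant import r
import cv2
from h import *
g=r.get_image("wrist");s=r.observe();print(s["t"],s["tcp_pos"],s["gripper_width"],s["ft_force"],s["grasp_force"])
h=r.get_image("side")
a=cv2.resize(h["frame"][150:210,240:330],(600,400),interpolation=cv2.INTER_CUBIC)
b=cv2.resize(g["frame"][:,100:440],(324,400))
cv2.imwrite("pics/s3.png",a);cv2.imwrite("pics/m3.png",cv2.resize(np.hstack([a,b]),(800,346)))
for q in blobs(g,"orange",(200,0,400,420),300): print(q,cast(g,cv2.boxPoints(q),.054)[:,:2].round(4).tolist())
E
```

```text
5.05 [ 0.53217133 -0.18240521  0.05404162] 0.5144276194121318 [-6.10310202  3.08415032 18.53494995] 10.102266595931724
((346.5, 171.5), (151.0, 105.0), 90.0) [[0.6118, -0.189], [0.6118, -0.2336], [0.5434, -0.2397], [0.5434, -0.1897]]
```

View pics/m3.png

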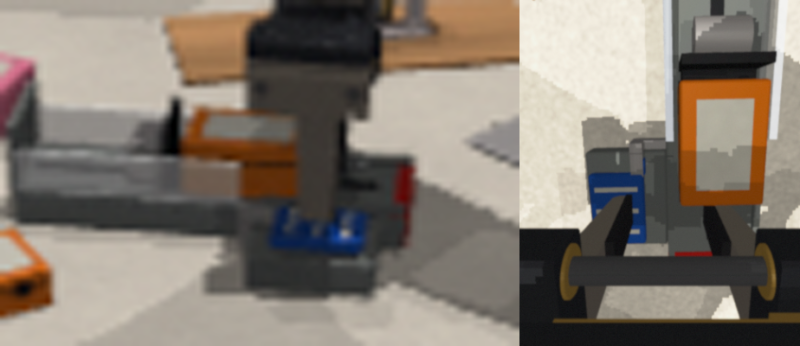

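The case front now rests against the finger at x≈0.543, 34 mm past the gate. The case pushes on the finger with a steady force of about 6 N. The paddle carries about 19 N with the fingertip at z=0.032, so it is on its bottom stop. I'm handing the job in.

```bash
python3 -c "
from plant import r
print(r.finish_job())"
```

```text
the job is handed in; nothing more can be done
None
```

I handed the job in with the paddle held on its bottom stop and the orange case stopped flat against the other finger, its front about 34 mm past the gate and well short of the lip; the hand-in returned no verdict.

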